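# Show the coupler that fits to the inspection camera

### The arm

A 7-joint arm with a two-finger parallel gripper is mounted at the origin on the work surface. World frame = base frame: x ahead of the robot, y to its left, z up, the work surface at z = 0. Lengths are in m, angles in rad, forces in N, time in s.
With the tool pointing down it reaches from about 0.425 to 0.95 m from the base axis. Payload 4.7 kg.
Tool frame: the origin (TCP) lies at the very end of the fingers, on their centre line; the grasp point (between the pads) lies 19 mm behind it; x points along the fingers, z is the direction in which the jaws open and shut, and the axes are right-handed (so a half turn about x gives the same grasp; the last joint's range is limited). The gripper opens to 87 mm and grips with 3 to 60 N. Pads are 19 mm wide; open, the fingers measure 117 mm over their backs; the gripper's body (75 mm by 190 mm) begins 51 mm behind the grasp point.
Start: joints at [1.31, 0.469, -0.049, 1.532, 0.024, 1.141, -0.082], TCP at [0.155, -0.657, 0.223] pointing down, gripper open.
Joint ranges: [-2.59, 2.59], [-0.33, 1.99], [-1.39, 1.29], [0.1, 2.45], [-1.04, 4.18], [0.21, 1.99], [-2.66, 2.66]. Speed limits (rad/s): [2.57, 2.57, 3.14, 3.14, 3.14, 3.14, 3.14].

### API

Orientations are given as a rotation vector (axis times angle).
In Python, from plant import ctrl gives the robot as it stands. The module is installed in compiled form; this text tells all that it offers.
- The arm moves only by the tool apply_moves, never from a script. Its argument "commands" is a list of rows, each a list of 3 entries, a list of its own where there are three numbers: the turn, a rotation vector about the tool's x, y, z in degrees, then the shift along the tool's x, y, z in m, then the gripper's target within -1 to 1 (shut at 1, half-way at 0, fully open at -1). A call has exactly 5 rows; each row is the pose to reach, as a shift and turn from the pose commanded when the call began, along the tool's axes at that moment; what a row does not reach only later rows make up. A row lasts 1/12 s, in which the tool goes at most 41.7 mm and 7.16 degrees, less where a joint would pass 70% of its speed; a pose out of reach is approached as far as the arm can. A call with a gripper value outside its range is refused whole. The fingers move at their own pace and stop on an object; "force" is the grip in N (left out, the last holds). Time passes only in rows, so rows that repeat a pose let the fingers close, or fill a call up. It gives the time, the measured TCP pose, the force and the opening at its end, in the units of the state.
- ctrl.observe(): the state, without advancing time (a new reading comes with each control period).
- ctrl.get_image(name): name is "scene" or "side" or "wrist"; returns (picture, depth): 400x640x3 uint8, red, green, blue; 400x640 float32, m along the optical axis (not along the pixel's ray), 0 where there is no reading.
- ctrl.calibration(name): a dict with "fx", "fy", "cx", "cy" (pixels), "origin" and "rotation" of the camera in the world. Camera axes: x right, y down, z forward; pixel columns grow to the right and rows downward; lengths in m; the calibration is good to about 2 mm. A picture is of the moment at which its call begins: read the wrist's pose just before it. calibration takes no time and is no camera call; for the wrist camera it gives the pose at the moment of the call.
- ctrl.hand_in(): hands the job in, once; it reports no verdict.
The state is a dict: "clock": time; "joint_positions": joint angles; "dq": joint speeds; "tau": joint torques, N m; "position": TCP position; "tcp_rot": TCP orientation; "ft_force": force on the tool from outside, world axes, zero at the start; "ft_torque": the same for the moment, N m; "width": opening from 0.0 (shut) to 1.0 (fully open).
Only numpy, scipy, OpenCV 4.12 (cv2) and the standard library are available. Lean on these libraries where they do the work, as an engineer would, in place of code of your own. Each camera call takes 0.05 s, during which the arm holds its last target. There are 200 camera calls.

### The job

One of the three brass terminal couplers on the bench slides right down over the steel gauge post: find it and try it on the post, all the way down onto the blue base. Then lift it off and hold it up in the inspection camera's view, 100 mm in front of the lens, right way up but leaned back so that the face with the red set screw squarely faces the downward-looking lens, and finish there, still and still holding it in the gripper. Leave the other two couplers standing on the bench, do not knock the other things about, and do not bump the camera.

Things in the scene. Friction and masses are not known exactly. Their poses are not given: they have to be found in the camera images.
- coupler_a: square brass terminal coupler, 32 x 32 mm, 50 mm tall, standing on end, about 0.3 kg; a round bore runs right through it top to bottom; a red set screw (12 mm wide, 3 mm proud) in the middle of the front face. The three look alike but for the bore. Origin: centre of the underside; z up the bore, x out of the front face. Bore 20 mm: this is the one that slides over the 18 mm gauge post.
- coupler_b: square brass terminal coupler, 32 x 32 mm, 50 mm tall, standing on end, about 0.3 kg; a round bore runs right through it top to bottom; a red set screw (12 mm wide, 3 mm proud) in the middle of the front face. The three look alike but for the bore. Origin: centre of the underside; z up the bore, x out of the front face. Bore 14 mm: too tight for the gauge post.
- coupler_c: square brass terminal coupler, 32 x 32 mm, 50 mm tall, standing on end, about 0.3 kg; a round bore runs right through it top to bottom; a red set screw (12 mm wide, 3 mm proud) in the middle of the front face. The three look alike but for the bore. Origin: centre of the underside; z up the bore, x out of the front face. Bore 11 mm: too tight for the gauge post.
- coupler_a_face (a point): centre of coupler_a's front face, where the red set screw is: 16 mm along coupler_a's x and 25 mm up from its origin; same axes as coupler_a.
- gauge: fixed fit gauge: a round blue base, 64 mm across and 15 mm high, with an upright steel post 18 mm in diameter that rises 40 mm above the base (its top 6 mm taper to 11 mm). Origin: centre of the base's underside, z up along the post.
- gauge_seat (a point): centre of the blue base's top face, on the post's axis, 15 mm above the bench: a coupler that is fully down has its underside here.
- camera: fixed stand of the inspection camera: a dark foot plate (100 x 110 x 14 mm, its middle 90 mm behind the lens), a round mast 16 mm across and 312 mm high standing 110 mm behind the lens, and a clamp. Origin: on the bench straight below the lens front; z up, -x is the level direction in which the camera looks.
- camera_head: white camera body (50 x 48 x 44 mm) with a black lens barrel (32 mm across, 22 mm long), fixed on the stand, looking 25 degrees below level. Origin: centre of the lens front, 262 mm above the bench. Its -x axis is the line of sight, so x points from the view spot back to the lens; y is level; z is up in the picture.
- lens (a point): centre of the lens front (origin of camera_head).
- view_spot (a point): the point on the line of sight 100 mm in front of the lens, about 220 mm above the bench; same axes as camera_head. The centre of the coupler's front face belongs here, with the coupler's x, y and z along these axes.
- multimeter: yellow multimeter lying flat, 150 x 75 x 40 mm, long along its x. Bystander: not to be shifted. Origin: centre of its underside.
- jar: amber fuse jar with a white cap, 56 mm across, 64 mm high. Bystander: not to be shifted. Origin: centre of its underside.
- screwdriver: screwdriver with a blue handle lying on the bench, 190 mm long along its x, handle to -x. Bystander: not to be shifted. Origin: under its middle.
- controller: blue solar charge controller lying flat, 95 x 150 x 34 mm, long along its y. Bystander: not to be shifted. Origin: centre of its underside.
Things that resemble listed ones, but are neither listed nor needed, are in the scene too. What is shaped like the coupler_c but green or turquoise is not meant.

How it is judged:
By the outcome, as a careful person would: the job done as asked, in the order asked, and still so for the second after the job is handed in, while the arm keeps its last pose, push and grip.
It also fails if it takes over 45 s, if anything falls off the work surface, if the arm or the gripper's body presses on something with over 40 N, if the wrist force passes 120 N, or if a joint passes its speed limit or range.

## Working session

There is one attempt and no reset: what is moved stays moved. The work goes in short steps, Python scripts to look and compute and a tool call to move; the robot and the scene stay as the last step left them, time stands still between calls to the robot, and variables do not carry over. Pictures are saved under pics/ and viewed, about 8 in all and at most 12, crops included, and the job is handed in when it is done.

Besides the shell and the picture viewer there is one more tool, called after "Call:" as name([rows], argument=value, ...), one row to a line, values as JSON. apply_moves: Moves the arm, as the interface text tells. Its arguments: {"type":"object","properties":{"commands":{"type":"array"},"force":{"type":"number"}},"required":["commands"]}

```bash
mkdir -p pics
cat > h.py <<'E'
import numpy as np, cv2
from plant import ctrl
from scipy.spatial.transform import Rotation as R
def snap(n,f):
    im,d=ctrl.get_image(n); cv2.imwrite(f'pics/{f}.png',im[:,:,::-1]); np.save(f'pics/{f}.npy',d)
    c=ctrl.calibration(n); np.savez(f'pics/{f}_c.npz',**{k:np.array(v) for k,v in c.items()}); return im,d,c
def ray(c,u,v):
    r=np.array([(u-c['cx'])/c['fx'],(v-c['cy'])/c['fy'],1.]); return np.array(c['origin']),np.array(c['rotation'])@r
def plane(c,u,v,z):
    o,r=ray(c,u,v); return o+r*(z-o[2])/r[2]
def dep(c,u,v,d):
    o,r=ray(c,u,v); return o+r*d
E
python3 - <<'E'
from h import *
print(ctrl.observe())
for n in('scene','side'):
    im,d,c=snap(n,n+'0'); print(n,c)
E
```

```text
{'clock': 0.0, 'joint_positions': array([ 1.31009996,  0.46948636, -0.0486063 ,  1.5337123 ,  0.02411537,
        1.14099467, -0.08229205]), 'dq': array([-1.25992298e-04, -1.72105271e-03, -4.54692427e-04,  6.57159615e-04,
        6.42023484e-07,  1.32049463e-05,  9.36532349e-04]), 'tau': array([ 4.64729001e-04, -5.07989180e+01, -8.10487219e-02, -2.36166126e+01,
       -6.14924286e-02,  3.77941725e-02,  1.78407049e-04]), 'position': array([ 0.15493656, -0.65634984,  0.22146142]), 'tcp_rot': array([ 1.03795862,  1.31166819, -1.0359805 ]), 'ft_force': array([ 0.33444207,  0.2227757 , -0.12571303]), 'ft_torque': array([-0.03450031, -0.05714304, -0.01820466]), 'width': 0.9981879563636988}
scene {'fx': 370.22685041451734, 'fy': 370.22685041451734, 'cx': 314.8424251342936, 'cy': 201.9724558923715, 'origin': array([1.1908691 , 0.07057978, 1.09049148]), 'rotation': array([-1.92177405, -1.86695511,  0.53414714])}
side {'fx': 375.64561816635927, 'fy': 375.64561816635927, 'cx': 313.82677596308264, 'cy': 204.05816455298398, 'origin': array([ 0.32203733, -0.75174633,  0.92102528]), 'rotation': array([-2.25429363,  0.35454235, -0.16466806])}
```

```bash
sed -i "s/np.array(c\['rotation'\])@r/R.from_rotvec(c['rotation']).apply(r)/" h.py
```

```text
(no output)
```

View pics/scene0.png

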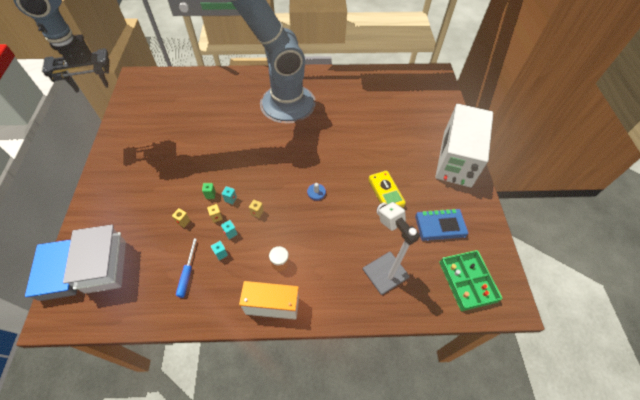

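View pics/side0.png

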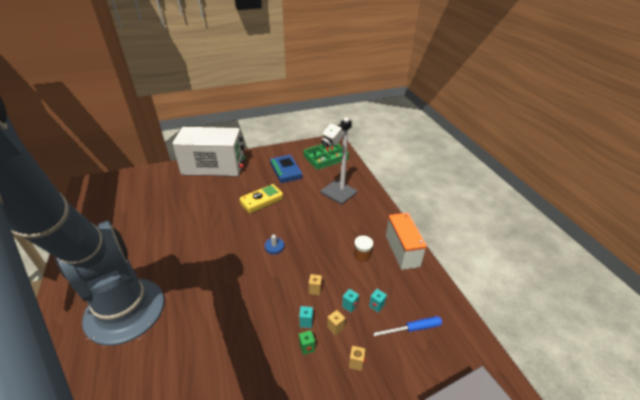

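Run:
```python
from h import *
for f in('scene0','side0'):
    im=cv2.imread(f'pics/{f}.png'); d=np.load(f'pics/{f}.npy'); c=dict(np.load(f'pics/{f}_c.npz'))
    hsv=cv2.cvtColor(im,cv2.COLOR_BGR2HSV)
    def blobs(name,lo,hi,z,amin=20):
        m=cv2.inRange(hsv,lo,hi); n,l,s,ce=cv2.connectedComponentsWithStats(m)
        for i in range(1,n):
            if s[i,4]>=amin:
                u,v=ce[i]; mm=(l==i)&(d>0); 
                vs,us=np.nonzero(mm); P=np.array([dep(c,a,b,d[b,a]) for a,b in zip(us,vs)])
                print(f,name,s[i],ce[i].round(1),'plane',plane(c,u,v,z).round(3),'dep med',np.median(P,0).round(3),'zmax',np.percentile(P[:,2],95).round(3), 'xy rng',P[:,:2].min(0).round(3),P[:,:2].max(0).round(3))
    blobs('brass',(15,90,90),(24,255,255),.03)
    blobs('blue',(105,120,60),(120,255,255),.015)
    blobs('white',(0,0,190),(180,40,255),.064,40)
    blobs('yellow',(25,120,120),(32,255,255),.04,40)
s=cv2.imread('pics/scene0.png')[170:270,160:300]; t=cv2.imread('pics/side0.png')[265:375,285:405]
s=cv2.resize(s,(560,400),interpolation=cv2.INTER_CUBIC); t=cv2.resize(t,None,fx=2,fy=2,interpolation=cv2.INTER_CUBIC)
t=cv2.copyMakeBorder(t,0,400-t.shape[0],0,0,0); cv2.imwrite('pics/crop0.png',np.hstack([s,t]))
```

```text
scene0 brass [   0    0   63   59 1997] [22.3 33.4] plane [-0.461 -1.251  0.03 ] dep med [-0.366 -1.171  0.085] zmax 0.216 xy rng [-0.382 -1.31 ] [ 0.194 -0.66 ]
scene0 brass [  59    0   97  120 5056] [105.4  44.1] plane [-0.371 -0.84   0.03 ] dep med [-0.455 -0.889 -0.078] zmax 0.191 xy rng [-0.768 -1.059] [ 0.155 -0.597]
scene0 brass [267   0   6   9  32] [270.3   2.8] plane [-0.702 -0.09   0.03 ] dep med [-0.703 -0.089  0.025] zmax 0.075 xy rng [-0.81  -0.101] [-0.621 -0.088]
scene0 brass [ 284    0  149   65 3462] [332.9  27.7] plane [-0.48  0.22  0.03] dep med [-0.631  0.203 -0.078] zmax 0.028 xy rng [-0.928 -0.033] [-0.233  0.813]
scene0 brass [437   0  19  45 163] [445.9  21.1] plane [-0.525  0.782  0.03 ] dep med [-0.561  0.796  0.008] zmax 0.106 xy rng [-0.573  0.783] [-0.547  0.813]
scene0 brass [ 203   16   61   43 1562] [229.7  33.5] plane [-0.442 -0.274  0.03 ] dep med [-0.629 -0.314 -0.093] zmax -0.003 xy rng [-0.921 -0.504] [-0.563 -0.143]
scene0 brass [517  22  15  28  80] [523.4  36.8] plane [-0.391  1.126  0.03 ] dep med [-0.054  0.901  0.258] zmax 0.273 xy rng [-0
[... 12611 characters left out ...]
d [ 0.682 -0.296  0.015] zmax 0.017 xy rng [ 0.641 -0.304] [ 0.728 -0.283]
side0 white [632 326   8   9  49] [635.6 330. ] plane [ 1.255 -0.511  0.064] dep med [ 2.143 -0.282 -0.751] zmax -0.745 xy rng [ 2.118 -0.303] [ 2.164 -0.26 ]
side0 white [498 335  11   9  61] [502.9 338.7] plane [ 0.919 -0.428  0.064] dep med [ 1.488 -0.119 -0.75 ] zmax -0.744 xy rng [ 1.462 -0.144] [ 1.508 -0.097]
side0 white [511 352  14  14 105] [517.6 358.1] plane [ 0.919 -0.48   0.064] dep med [ 1.485 -0.222 -0.75 ] zmax -0.743 xy rng [ 1.463 -0.256] [ 1.513 -0.193]
side0 yellow [241 185  40  23 243] [258.3 198.1] plane [0.456 0.326 0.04 ] dep med [0.447 0.333 0.033] zmax 0.036 xy rng [0.395 0.298] [0.543 0.435]
```

View pics/crop0.png

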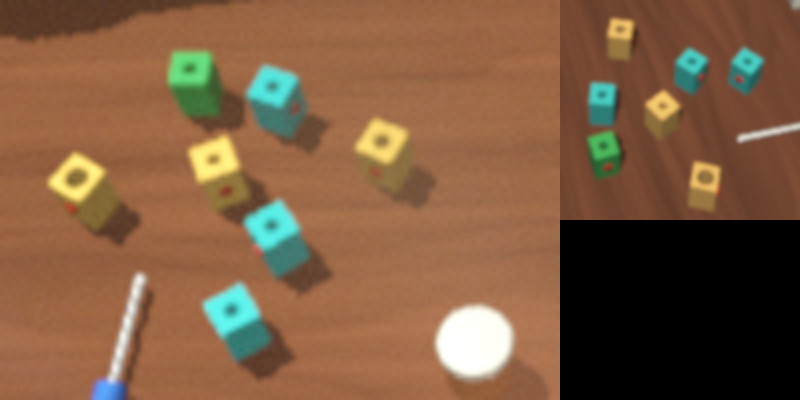

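Both views show the three brass blocks at scene pixels (181,216), (215,213) and (256,208). The rest are turquoise or green. (181,216) has the clearly widest bore, so I take it as coupler_a, at about (0.565, -0.345) with its screw face towards +x and -y. I'll confirm that from the wrist.

```bash
cat >> h.py <<'E'
def pose():
    o=ctrl.observe(); return np.array(o['position']),R.from_rotvec(o['tcp_rot']),o
def toolR(x,z):
    x=np.array(x,float);x/=np.linalg.norm(x);z=np.array(z,float);z-=x*(x@z);z/=np.linalg.norm(z)
    return R.from_matrix(np.c_[x,np.cross(z,x),z])
def delta(p,r,p0=None,r0=None):
    if p0 is None: p0,r0,_=pose()
    print('turn',(r0.inv()*r).as_rotvec(degrees=True).round(2),'shift',r0.inv().apply(np.array(p)-p0).round(4))
E
python3 - <<'E'
from h import *
p,r,o=pose(); c=ctrl.calibration('wrist'); Rc=R.from_rotvec(c['rotation'])
print(r.as_matrix().round(3)); print('cam in tool',r.inv().apply(c['origin']-p).round(4),(r.inv()*Rc).as_matrix().round(3),c['fx'])
for a in(-35,55+0):
  for s in(1,-1):
    y=np.deg2rad(a+90); print(a,s); delta([.56,-.345,.2],toolR([0,0,-1],[s*np.cos(y),s*np.sin(y),0]))
E
```

```text
[[-0.     0.973  0.23 ]
 [ 0.002  0.23  -0.973]
 [-1.    -0.    -0.002]]
cam in tool [-0.1629  0.0777 -0.0002] [[ 0.    -0.284  0.959]
 [ 0.    -0.959 -0.284]
 [ 1.     0.    -0.   ]] 278.7300449299177
-35 1
turn [-1.3172e+02 -6.0000e-02 -1.1000e-01] shift [ 0.0219  0.4658 -0.21  ]
-35 -1
turn [48.28 -0.09  0.05] shift [ 0.0219  0.4658 -0.21  ]
55 1
turn [ 1.3828e+02 -4.0000e-02  1.2000e-01] shift [ 0.0219  0.4658 -0.21  ]
55 -1
turn [-4.172e+01 -1.000e-01 -3.000e-02] shift [ 0.0219  0.4658 -0.21  ]
```

Call:
apply_moves([
  [[0, 0, 0], [0.001, 0.03, -0.014], -1],
  [[0, 0, 0], [0.003, 0.06, -0.028], -1],
  [[0, 0, 0], [0.004, 0.09, -0.042], -1],
  [[0, 0, 0], [0.006, 0.12, -0.056], -1],
  [[0, 0, 0], [0.007, 0.155, -0.07], -1],
])

```text
clock: 0.52
position: [0.2895, -0.5523, 0.2149]
tcp_rot: [1.038, 1.311, -1.039]
ft_force: [-0.4, -0.6, -0.8]
width: 1.005
```

Call:
apply_moves([
  [[0, 0, 0], [0.001, 0.03, -0.014], -1],
  [[0, 0, 0], [0.003, 0.06, -0.028], -1],
  [[0, 0, 0], [0.004, 0.09, -0.042], -1],
  [[0, 0, 0], [0.006, 0.12, -0.056], -1],
  [[0, 0, 0], [0.007, 0.155, -0.07], -1],
])

```text
clock: 0.93
position: [0.4244, -0.4487, 0.208]
tcp_rot: [1.038, 1.311, -1.039]
ft_force: [-0.4, -0.1, 0.2]
width: 1.002
```

Call:
apply_moves([
  [[0, 0, 0], [0.001, 0.03, -0.014], -1],
  [[0, 0, 0], [0.003, 0.06, -0.028], -1],
  [[0, 0, 0], [0.004, 0.09, -0.042], -1],
  [[0, 0, 0], [0.006, 0.12, -0.056], -1],
  [[0, 0, 0], [0.007, 0.155, -0.07], -1],
])

```text
clock: 1.35
position: [0.5593, -0.3451, 0.2009]
tcp_rot: [1.037, 1.311, -1.039]
ft_force: [-0.7, -0.7, 0.7]
width: 0.997
```

Call:
apply_moves([
  [[5, 0, 0], [0, 0, 0], -1],
  [[10, 0, 0], [0, 0, 0], -1],
  [[15, 0, 0], [0, 0, 0], -1],
  [[20, 0, 0], [0, 0, 0], -1],
  [[25, 0, 0], [0, 0, 0], -1],
])

```text
clock: 1.77
position: [0.5592, -0.3455, 0.2009]
tcp_rot: [1.361, 1.104, -1.362]
ft_force: [-0.6, -0.5, -0.0]
width: 0.999
```

Call:
apply_moves([
  [[5, 0, 0], [0, 0, 0], -1],
  [[10, 0, 0], [0, 0, 0], -1],
  [[15, 0, 0], [0, 0, 0], -1],
  [[20, 0, 0], [0, 0, 0], -1],
  [[23, 0, 0], [0, 0, 0], -1],
])

```text
clock: 2.18
position: [0.5591, -0.3456, 0.201]
tcp_rot: [1.642, 0.857, -1.643]
ft_force: [0.3, -0.7, 1.1]
width: 1.001
```

Run:
```python
from h import *
print(pose()[2]); im,d,c=snap('wrist','w1')
```

```text
{'clock': 2.1833, 'joint_positions': array([ 0.49452466,  0.45658338, -0.0072734 ,  1.60335762,  0.00380459,
        1.08273403, -1.69434239]), 'dq': array([-0.09463102, -0.00448022,  0.12971856,  0.00514955, -0.06241363,
       -0.00515668, -0.53298699]), 'tau': array([ 4.22134800e-01, -4.95554781e+01,  1.97567088e-01, -2.30871248e+01,
        2.02444021e-02, -7.41317240e-02,  2.64232205e-01]), 'position': array([ 0.55910396, -0.34556585,  0.20097917]), 'tcp_rot': array([ 1.64206782,  0.85705427, -1.64342423]), 'ft_force': array([ 0.25817001, -0.72411125,  1.06652584]), 'ft_torque': array([ 0.0943506 , -0.00540898, -0.00778711]), 'width': 1.0009694543878174}
```

View pics/w1.png

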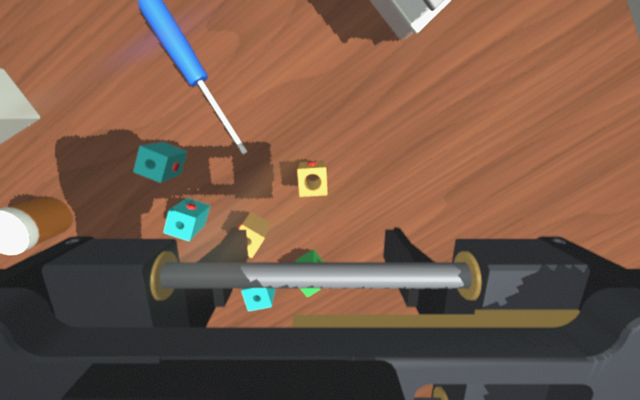

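Run:
```python
from h import *
c=dict(np.load('pics/w1_c.npz')); d=np.load('pics/w1.npy'); im=cv2.imread('pics/w1.png')
print(c); p,r,_=pose(); print(p)
for u,v in[(313,190),(255,235),(243,151),(15,230),(187,220)]:
    print(u,v,d[v,u],dep(c,u,v,d[v,u]).round(4),plane(c,u,v,.05).round(4))
hsv=cv2.cvtColor(im,cv2.COLOR_BGR2HSV); m=cv2.inRange(hsv,(15,90,90),(30,255,255)); m[:150]=0;m[215:]=0;m[:,:285]=0;m[:,340:]=0
m=cv2.morphologyEx(m,cv2.MORPH_CLOSE,np.ones((13,13)))
print(cv2.minAreaRect(cv2.findNonZero(m)))
```

```text
{'fx': array(278.73004493), 'fy': array(278.73004493), 'cx': array(315.36148797), 'cy': array(198.09600837), 'origin': array([ 0.62289336, -0.38992897,  0.36376918]), 'rotation': array([ 1.37840081, -2.64554903, -0.38401834])}
[ 0.55911886 -0.34553171  0.20097922]
313 190 0.3253878 [ 0.5558 -0.34    0.0492] [ 0.556  -0.3401  0.05  ]
255 235 0.33964863 [ 0.5503 -0.2498  0.0509] [ 0.55   -0.2494  0.05  ]
243 151 0.3460878 [ 0.6394 -0.2922  0.0153] [ 0.6377 -0.3019  0.05  ]
15 230 0.32186803 [ 0.7174 -0.0331  0.0654] [ 0.7222 -0.0147  0.05  ]
187 220 0.33331084 [ 0.6123 -0.1956  0.0516] [ 0.6122 -0.1946  0.05  ]
((311.5172424316406, 178.79312133789062), (34.88087844848633, 30.18311882019043), 86.633544921875)
```

```bash
cat >> h.py <<'E'
def toprect(f,lo,hi,z,win,tol=.006):
    im=cv2.imread(f'pics/{f}.png');d=np.load(f'pics/{f}.npy');c=dict(np.load(f'pics/{f}_c.npz'))
    u0,u1,v0,v1=win; m=cv2.inRange(cv2.cvtColor(im,cv2.COLOR_BGR2HSV),lo,hi)
    P=[(dep(c,u,v,d[v,u]),plane(c,u,v,z)) for v in range(v0,v1) for u in range(u0,u1) if m[v,u] and d[v,u]>0]
    Q=np.array([b[:2] for a,b in P if abs(a[2]-z)<tol]); return Q,np.median([a[2] for a,b in P if abs(a[2]-z)<tol])
E
python3 - <<'E'
from h import *
Q,z=toprect('w1',(15,70,90),(32,255,255),.05,(285,340,150,215))
rc=cv2.minAreaRect((Q*1000).astype(np.float32)); print(len(Q),z,rc)
# bore circle: dark inside top face
im=cv2.imread('pics/w1.png');c=dict(np.load('pics/w1_c.npz'))
m=cv2.inRange(cv2.cvtColor(im,cv2.COLOR_BGR2HSV),(0,70,140),(40,255,255)); 
cs,_=cv2.findContours(255-m[150:215,285:340],cv2.RETR_LIST,cv2.CHAIN_APPROX_NONE)
for k in cs:
    a=cv2.contourArea(k)
    if 60<a<700:
        W=np.array([plane(c,x+285,y+150,.05)[:2]*1000 for x,y in k[:,0]],np.float32); print('bore',a,cv2.minAreaRect(W))
cv2.imwrite('pics/crop1.png',cv2.resize(im[150:300,140:350],None,fx=3.5,fy=3.5,interpolation=cv2.INTER_CUBIC))
p,r,_=pose(); print(np.rad2deg(np.arctan2(*r.as_matrix()[[1,0],1])))
E
```

```text
576 0.05076814234481594 ((564.5447387695312, -345.0686340332031), (32.072391510009766, 33.287742614746094), 58.53579330444336)
bore 78.5 ((567.9548950195312, -345.6384582519531), (11.499208450317383, 14.970331192016602), 10.756153106689453)
bore 317.0 ((582.7887573242188, -338.5190734863281), (30.483230590820312, 30.7202091217041), 53.2723274230957)
-34.96505006464982
```

View pics/crop1.png

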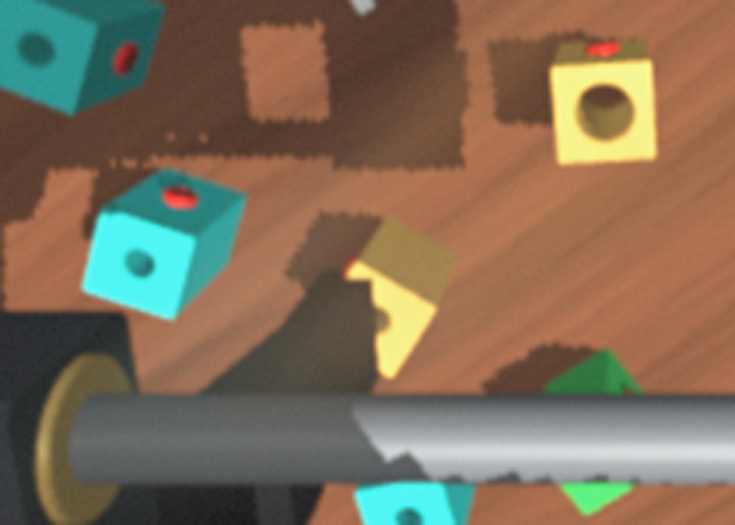

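The enlarged crop shows the brass block at w1 pixel (313,180) with a bore about 0.58 of its face width, which is roughly 19 to 20 mm. The other brass at (255,235) has a much narrower bore. So this is coupler_a: top at z=0.051, 32x33 mm, yaw about -31.4°.

Run:
```python
from h import *
y=np.deg2rad(-31.4-90)
delta([.5645,-.345,.013],toolR([0,0,-1],[np.cos(y),np.sin(y),0]))
```

```text
turn [-3.57  0.02  0.06] shift [ 0.188   0.0043 -0.0036]
```

Call:
apply_moves([
  [[-3.5, 0, 0], [0.02, 0.004, -0.0036], -1],
  [[-3.5, 0, 0], [0.055, 0.0043, -0.0036], -1],
  [[-3.5, 0, 0], [0.09, 0.0043, -0.0036], -1],
  [[-3.5, 0, 0], [0.125, 0.0043, -0.0036], -1],
  [[-3.5, 0, 0], [0.15, 0.0043, -0.0036], -1],
])

```text
clock: 2.65
position: [0.5633, -0.3443, 0.0481]
tcp_rot: [1.596, 0.905, -1.6]
ft_force: [-0.8, 0.8, -0.2]
width: 1.002
```

Call:
apply_moves([
  [[0, 0, 0], [0.014, 0, 0], -1],
  [[0, 0, 0], [0.028, 0, 0], -1],
  [[0, 0, 0], [0.036, 0, 0], -1],
  [[0, 0, 0], [0.038, 0, 0], -1],
  [[0, 0, 0], [0.038, 0, 0], -1],
])

```text
clock: 3.07
position: [0.5655, -0.3455, 0.014]
tcp_rot: [1.598, 0.899, -1.597]
ft_force: [-0.4, -0.7, 1.0]
width: 0.998
```

Call:
apply_moves([
  [[0, 0, 0], [0, 0, 0], 1],
  [[0, 0, 0], [0, 0, 0], 1],
  [[0, 0, 0], [0, 0, 0], 1],
  [[0, 0, 0], [0, 0, 0], 1],
  [[0, 0, 0], [0, 0, 0], 1],
], force=30)

```text
clock: 3.48
position: [0.5653, -0.3454, 0.0142]
tcp_rot: [1.598, 0.899, -1.597]
ft_force: [-0.3, -0.9, -0.0]
width: 0.708
```

Call:
apply_moves([
  [[0, 0, 0], [0, 0, 0], 1],
  [[0, 0, 0], [0, 0, 0], 1],
  [[0, 0, 0], [0, 0, 0], 1],
  [[0, 0, 0], [0, 0, 0], 1],
  [[0, 0, 0], [0, 0, 0], 1],
])

```text
clock: 3.9
position: [0.565, -0.3453, 0.0135]
tcp_rot: [1.598, 0.9, -1.598]
ft_force: [0.6, 0.0, -0.2]
width: 0.367
```

Call:
apply_moves([
  [[0, 0, 0], [-0.003, 0, 0], 1],
  [[0, 0, 0], [-0.015, 0, 0], 1],
  [[0, 0, 0], [-0.04, 0, 0], 1],
  [[0, 0, 0], [-0.07, 0, 0], 1],
  [[0, 0, 0], [-0.1, 0, 0], 1],
])

```text
clock: 4.32
position: [0.5642, -0.3448, 0.1144]
tcp_rot: [1.598, 0.902, -1.6]
ft_force: [0.4, -0.4, -2.7]
width: 0.361
```

Call:
apply_moves([
  [[0, 0, 0], [-0.03, -0.01, -0.01], 1],
  [[0, 0, 0], [-0.06, -0.03, -0.03], 1],
  [[0, 0, 0], [-0.08, -0.055, -0.055], 1],
  [[0, 0, 0], [-0.087, -0.08, -0.08], 1],
  [[0, 0, 0], [-0.087, -0.105, -0.105], 1],
])

```text
clock: 4.73
position: [0.5303, -0.2001, 0.204]
tcp_rot: [1.601, 0.895, -1.594]
ft_force: [1.0, 0.5, -3.4]
width: 0.365
```

Call:
apply_moves([
  [[-2, 0, 0], [0, -0.026, -0.026], 1],
  [[-4, 0, 0], [0, -0.052, -0.052], 1],
  [[-6, 0, 0], [0, -0.078, -0.078], 1],
  [[-8, 0, 0], [0, -0.104, -0.104], 1],
  [[-11, 0, 0], [0, -0.13, -0.13], 1],
])

```text
clock: 5.15
position: [0.4847, -0.021, 0.2013]
tcp_rot: [1.463, 1.021, -1.463]
ft_force: [0.8, 0.9, -3.5]
width: 0.365
```

Run:
```python
from h import *
y=np.deg2rad(-20-90)
print(pose()[2]['width'],pose()[0])
delta([.441,.183,.2],toolR([0,0,-1],[np.cos(y),np.sin(y),0]))
```

```text
0.3649137497127593 [ 0.48469916 -0.02099198  0.20126818]
turn [-0.12  0.01 -0.04] shift [ 0.0011 -0.1112 -0.1765]
```

Call:
apply_moves([
  [[0, 0, 0], [0, -0.02, -0.032], 1],
  [[0, 0, 0], [0, -0.04, -0.064], 1],
  [[0, 0, 0], [0, -0.06, -0.096], 1],
  [[0, 0, 0], [0, -0.08, -0.128], 1],
  [[0, 0, 0], [0, -0.095, -0.15], 1],
])

```text
clock: 5.57
position: [0.4471, 0.1547, 0.2014]
tcp_rot: [1.463, 1.024, -1.461]
ft_force: [0.1, 0.4, -3.6]
width: 0.365
```

Call:
apply_moves([
  [[0, 0, 0], [0, -0.008, -0.013], 1],
  [[0, 0, 0], [0, -0.016, -0.026], 1],
  [[0, 0, 0], [0, -0.016, -0.026], 1],
  [[0, 0, 0], [0, -0.016, -0.026], 1],
  [[0, 0, 0], [0, -0.016, -0.026], 1],
])

```text
clock: 5.98
position: [0.4426, 0.1798, 0.2007]
tcp_rot: [1.464, 1.019, -1.465]
ft_force: [0.4, -0.6, -3.4]
width: 0.364
```

Run:
```python
from h import *
p,r,o=pose(); print(p,o['tcp_rot']); im,d,c=snap('wrist','w2'); np.savez('pics/w2_p.npz',p=p,r=o['tcp_rot'])
```

```text
[0.4425811  0.17982695 0.20071588] [ 1.46442708  1.01936047 -1.46523683]
```

View pics/w2.png

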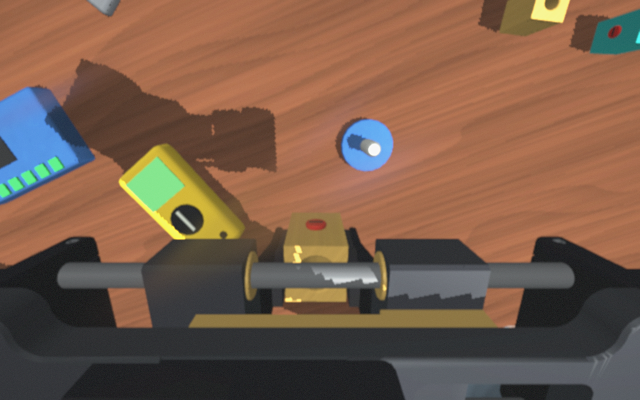

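Run:
```python
from h import *
im=cv2.imread('pics/w2.png');d=np.load('pics/w2.npy');c=dict(np.load('pics/w2_c.npz'));q=np.load('pics/w2_p.npz');p=q['p'];r=R.from_rotvec(q['r'])
print('tool yaw',np.rad2deg(np.arctan2(*r.as_matrix()[[1,0],1])))
hsv=cv2.cvtColor(im,cv2.COLOR_BGR2HSV)
m=cv2.inRange(hsv,(100,120,40),(125,255,255)); m[:,:300]=0;m[:,430:]=0
k=cv2.convexHull(cv2.findNonZero(m)); W=np.array([plane(c,x,y,.015)[:2]*1000 for x,y in k[:,0]],np.float32)
print('base',cv2.minEnclosingCircle(W),cv2.minAreaRect(W),'area dia',2*np.sqrt(cv2.contourArea(W)/np.pi),'M',cv2.moments(W)['m10']/cv2.moments(W)['m00'],cv2.moments(W)['m01']/cv2.moments(W)['m00'])
P=[(u,v,dep(c,u,v,d[v,u])) for v in range(125,170) for u in range(345,395) if d[v,u]>0]
T=[(u,v) for u,v,x in P if .048<x[2]<.062]; W=np.array([plane(c,u,v,.055)[:2]*1000 for u,v in T]); print('post top',len(T),np.mean(T,0),W.mean(0),np.ptp(W,0), np.median([x[2] for u,v,x in P if .048<x[2]<.062]))
print('bench z',np.median([x[2] for u,v,x in P if x[2]<.01] or [0]), 'base z',np.median([x[2] for u,v,x in P if .008<x[2]<.025]))
# coupler in tool frame
m=cv2.inRange(hsv,(12,60,50),(32,255,255))|cv2.inRange(hsv,(0,120,60),(8,255,255))
L=np.array([[u,v,*r.inv().apply(dep(c,u,v,d[v,u])-p)] for v in range(205,245) for u in range(280,355) if m[v,u] and d[v,u]>0])
F=L[(L[:,3]>.0)&(L[:,3]<.03)]; print('front n',len(F),'med',np.median(F[:,2:],0).round(4),'rng',np.percentile(F[:,2:],[2,98],axis=0).round(4))
A=np.c_[np.ones(len(F)),F[:,2],F[:,4]]; 
for _ in range(3):
    s,*_=np.linalg.lstsq(A,F[:,3],rcond=None); e=abs(F[:,3]-A@s); A=A[e<.003];F=F[e<.003]
print('y=a+b*x+c*z',s,len(F))
red=cv2.inRange(hsv,(0,150,60),(8,255,255))|cv2.inRange(hsv,(172,150,60),(180,255,255)); red[:205]=0;red[245:]=0;red[:,:280]=0;red[:,355:]=0
pt=np.mean(cv2.findNonZero(red)[:,0],0); print('red',pt)
o,dr=ray(c,*pt); o=r.inv().apply(o-p);dr=r.inv().apply(dr); print('screw on y=.0185',o+dr*(.0185-o[1])/dr[1])
```

```text
tool yaw -20.287353786020425
base ((460.7633361816406, 105.71768951416016), 31.39448356628418) ((461.1992492675781, 105.69644165039062), (61.5023078918457, 60.97648239135742), 26.839136123657227) area dia 61.63847739521705 M 461.0300111748683 105.62601636171253
post top 203 [372.45320197 148.90147783] [460.84048221 105.9732141 ] [16.87373345 17.35044479] 0.054035136928897276
bench z 0.0008825540808826415 base z 0.015812715832399293
front n 1864 med [-0.017   0.0158 -0.0006] rng [[-0.0348  0.0092 -0.0196]
 [ 0.0117  0.019   0.0159]]
y=a+b*x+c*z [ 0.01588022 -0.00348409 -0.00334282] 1674
red [315.39552239 225.23880597]
screw on y=.0185 [-0.01644537  0.0185      0.00012906]
```

Run:
```python
from h import *
p,r,o=pose(); print(p)
y=np.deg2rad(-20.3-90)
delta([.461,.1058,.088],toolR([0,0,-1],[np.cos(y),np.sin(y),0]))
```

```text
[0.44272467 0.17958156 0.20064402]
turn [-0.03  0.05 -0.03] shift [0.1127 0.0427 0.0627]
```

Call:
apply_moves([
  [[0, 0, 0], [0.01, 0.012, 0.018], 1],
  [[0, 0, 0], [0.02, 0.024, 0.036], 1],
  [[0, 0, 0], [0.04, 0.036, 0.054], 1],
  [[0, 0, 0], [0.06, 0.0427, 0.0627], 1],
  [[0, 0, 0], [0.08, 0.0427, 0.0627], 1],
])

```text
clock: 6.45
position: [0.4621, 0.1025, 0.12]
tcp_rot: [1.469, 1.014, -1.469]
ft_force: [0.6, 0.6, -2.4]
width: 0.363
```

Call:
apply_moves([
  [[0, 0, 0], [0.015, 0, 0], 1],
  [[0, 0, 0], [0.026, 0, 0], 1],
  [[0, 0, 0], [0.032, 0, 0], 1],
  [[0, 0, 0], [0.0327, 0, 0], 1],
  [[0, 0, 0], [0.0327, 0, 0], 1],
])

```text
clock: 6.87
position: [0.4612, 0.1069, 0.088]
tcp_rot: [1.465, 1.02, -1.465]
ft_force: [-0.7, -0.7, -2.8]
width: 0.364
```

Run:
```python
from h import *
p,r,o=pose(); print(p,o['ft_force'],o['ft_torque'])
y=np.deg2rad(-20.3-90)
delta([.461,.1058,.07],toolR([0,0,-1],[np.cos(y),np.sin(y),0]))
for n in('scene','side'): snap(n,n+'1')
a=cv2.imread('pics/scene1.png')[140:240,260:380]; b=cv2.imread('pics/side1.png')[195:275,225:325]
cv2.imwrite('pics/crop2.png',np.hstack([cv2.resize(a,(400,333),interpolation=3),cv2.resize(b,(400,333),interpolation=3)]))
```

```text
[0.46121059 0.10688406 0.08797069] [-0.73324148 -0.674169   -2.7750411 ] [ 0.00626484  0.02186747 -0.02099382]
turn [ 0.02  0.01 -0.01] shift [0.018  0.0002 0.0011]
```

View pics/crop2.png

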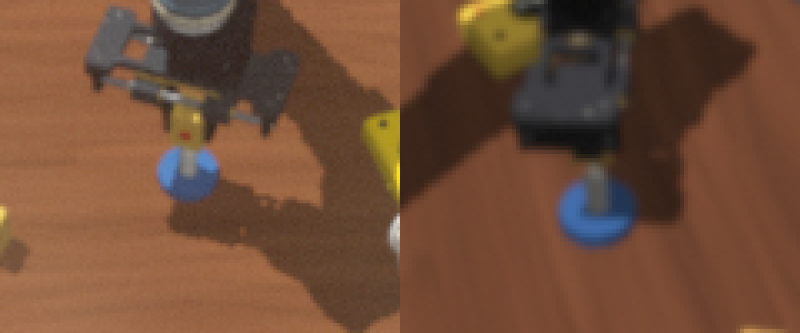

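Call:
apply_moves([
  [[0, 0, 0], [0.004, 0.0002, 0.001], 1],
  [[0, 0, 0], [0.01, 0.0002, 0.001], 1],
  [[0, 0, 0], [0.016, 0.0002, 0.001], 1],
  [[0, 0, 0], [0.02, 0.0002, 0.001], 1],
  [[0, 0, 0], [0.022, 0.0002, 0.001], 1],
])

```text
clock: 7.38
position: [0.4602, 0.1063, 0.0649]
tcp_rot: [1.463, 1.022, -1.466]
ft_force: [0.1, 0.8, -3.2]
width: 0.362
```

Call:
apply_moves([
  [[0, 0, 0], [0.001, 0, 0], 1],
  [[0, 0, 0], [0.002, 0, 0], 1],
  [[0, 0, 0], [0.003, 0, 0], 1],
  [[0, 0, 0], [0.004, 0, 0], 1],
  [[0, 0, 0], [0.005, 0, 0], 1],
])

```text
clock: 7.8
position: [0.4608, 0.1063, 0.0609]
tcp_rot: [1.464, 1.021, -1.464]
ft_force: [-0.0, -0.4, -2.5]
width: 0.363
```

Call:
apply_moves([
  [[0, 0, 0], [0.003, 0, 0], 1],
  [[0, 0, 0], [0.007, 0, 0], 1],
  [[0, 0, 0], [0.011, 0, 0], 1],
  [[0, 0, 0], [0.014, 0, 0], 1],
  [[0, 0, 0], [0.016, 0, 0], 1],
])

```text
clock: 8.22
position: [0.4606, 0.1062, 0.0443]
tcp_rot: [1.464, 1.021, -1.465]
ft_force: [-0.6, -1.9, -1.8]
width: 0.364
```

Call:
apply_moves([
  [[0, 0, 0], [0.002, 0, 0], 1],
  [[0, 0, 0], [0.004, 0, 0], 1],
  [[0, 0, 0], [0.006, 0, 0], 1],
  [[0, 0, 0], [0.008, 0, 0], 1],
  [[0, 0, 0], [0.01, 0, 0], 1],
])

```text
clock: 8.63
position: [0.4607, 0.1062, 0.0347]
tcp_rot: [1.464, 1.021, -1.465]
ft_force: [-0.6, -3.0, -1.2]
width: 0.362
```

Call:
apply_moves([
  [[0, 0, 0], [0.001, 0, 0.0004], 1],
  [[0, 0, 0], [0.002, 0, 0.0004], 1],
  [[0, 0, 0], [0.003, 0, 0.0004], 1],
  [[0, 0, 0], [0.004, 0, 0.0004], 1],
  [[0, 0, 0], [0.005, 0, 0.0004], 1],
])

```text
clock: 9.05
position: [0.4607, 0.1061, 0.0298]
tcp_rot: [1.464, 1.021, -1.464]
ft_force: [-0.5, -0.7, -2.5]
width: 0.362
```

Call:
apply_moves([
  [[0, 0, 0], [0.0003, 0, 0], 1],
  [[0, 0, 0], [0.0006, 0, 0], 1],
  [[0, 0, 0], [0.0009, 0, 0], 1],
  [[0, 0, 0], [0.0012, 0, 0], 1],
  [[0, 0, 0], [0.0012, 0, 0], 1],
])

```text
clock: 9.47
position: [0.4607, 0.1062, 0.0286]
tcp_rot: [1.464, 1.021, -1.464]
ft_force: [0.6, -2.2, -2.8]
width: 0.362
```

Not in contact with the base yet, so I'm inching down.

Call:
apply_moves([
  [[0, 0, 0], [0.0003, 0, 0], 1],
  [[0, 0, 0], [0.0006, 0, 0], 1],
  [[0, 0, 0], [0.0009, 0, 0], 1],
  [[0, 0, 0], [0.0012, 0, 0], 1],
  [[0, 0, 0], [0.0012, 0, 0], 1],
])

```text
clock: 9.88
position: [0.4607, 0.1062, 0.0284]
tcp_rot: [1.464, 1.021, -1.464]
ft_force: [-2.0, -2.6, 9.5]
width: 0.365
```

Seated: contact of +12 N at TCP z=0.0284, so the coupler's underside is at about 15 mm. Next I lift it off and measure the camera from the pictures I already have.

Call:
apply_moves([
  [[0, 0, 0], [-0.0012, 0, 0], 1],
  [[0, 0, 0], [-0.005, 0, 0], 1],
  [[0, 0, 0], [-0.012, 0, 0], 1],
  [[0, 0, 0], [-0.02, 0, 0], 1],
  [[0, 0, 0], [-0.03, 0, 0], 1],
])

```text
clock: 10.3
position: [0.4603, 0.1062, 0.0579]
tcp_rot: [1.464, 1.022, -1.465]
ft_force: [-0.2, -0.4, -3.4]
width: 0.366
```

Call:
apply_moves([
  [[0, 0, 0], [-0.01, 0, 0], 1],
  [[0, 0, 0], [-0.03, 0, 0], 1],
  [[0, 0, 0], [-0.06, 0, 0], 1],
  [[0, 0, 0], [-0.09, 0, 0], 1],
  [[0, 0, 0], [-0.12, 0, 0], 1],
])

```text
clock: 10.72
position: [0.4602, 0.1065, 0.1797]
tcp_rot: [1.465, 1.022, -1.463]
ft_force: [1.3, -0.4, -3.2]
width: 0.366
```

Run:
```python
from h import *
for f,(u0,u1,v0,v1) in(('scene0',(355,425,195,300)),('side0',(315,365,110,210))):
    im=cv2.imread(f'pics/{f}.png');d=np.load(f'pics/{f}.npy');c=dict(np.load(f'pics/{f}_c.npz')); hsv=cv2.cvtColor(im,cv2.COLOR_BGR2HSV)
    L=np.array([[*dep(c,u,v,d[v,u]),*hsv[v,u]] for v in range(v0,v1) for u in range(u0,u1) if d[v,u]>0])
    L=L[(L[:,0]>.6)&(L[:,0]<.95)&(L[:,1]>.15)&(L[:,1]<.5)]
    z=L[:,2]
    ft=L[(z>.006)&(z<.024)&(L[:,4]<90)]; print(f,'foot',len(ft),cv2.minAreaRect((ft[:,:2]*1000).astype(np.float32)),np.median(ft[:,:3],0))
    for a,b in((.04,.1),(.1,.15),(.15,.2),(.2,.25)):
        k=L[(z>a)&(z<b)]; print('  mast',a,len(k),np.median(k[:,:2],0).round(4) if len(k) else '')
    w=L[(z>.24)&(L[:,4]<50)&(L[:,5]>130)]; print('  white',len(w),np.median(w[:,:3],0).round(4),np.percentile(w[:,:3],[3,97],axis=0).round(4))
    w=w[w[:,0]<.76]; x=w[:,:3]-w[:,:3].mean(0); V=np.linalg.svd(x,full_matrices=False); print('   pca',V[1]/np.sqrt(len(w)),V[2].round(3))
    b=L[(z>.22)&(L[:,5]<80)]; print('  black',len(b),np.median(b[:,:3],0).round(4) if len(b) else '',np.percentile(b[:,:3],[3,97],axis=0).round(4) if len(b) else '')
```

```text
scene0 foot 1026 ((724.0201416015625, 367.2926025390625), (108.37596130371094, 263.5863342285156), 37.18305587768555) [0.77035252 0.30622708 0.01506022]
  mast 0.04 48 [0.7894 0.3167]
  mast 0.1 46 [0.7893 0.3171]
  mast 0.15 50 [0.7891 0.3162]
  mast 0.2 60 [0.7897 0.3169]
  white 568 [0.7325 0.2821 0.2997] [[0.6923 0.2563 0.2591]
 [0.7901 0.3251 0.3135]]
   pca [0.01879144 0.01578577 0.00897092] [[ 0.819  0.518  0.248]
 [-0.57   0.678  0.464]
 [ 0.072 -0.521  0.851]]
  black 111 [0.7947 0.3124 0.2972] [[0.7585 0.2952 0.2847]
 [0.804  0.3353 0.3066]]
side0 foot 463 ((763.878173828125, 307.8145446777344), (103.47078704833984, 113.18914031982422), 29.859098434448242) [0.7610454  0.30143351 0.01345391]
  mast 0.04 54 [0.7793 0.3137]
  mast 0.1 48 [0.7781 0.3145]
  mast 0.15 49 [0.7798 0.3137]
  mast 0.2 55 [0.7785 0.3134]
  white 234 [0.7176 0.278  0.2981] [[0.6883 0.255  0.2505]
 [0.7835 0.3183 0.3116]]
   pca [0.01828379 0.01375912 0.00512369] [[-0.84  -0.401 -0.366]
 [-0.467  0.877  0.11 ]
 [ 0.276  0.263 -0.924]]
  black 108 [0.7696 0.3017 0.2909] [[0.6814 0.2544 0.2587]
 [0.7943 0.3167 0.3055]]
```

Call:
apply_moves([
  [[5, 0, 0], [-0.036, 0.005, -0.009], 1],
  [[10, 0, 0], [-0.072, 0.01, -0.018], 1],
  [[15, 0, 0], [-0.108, 0.015, -0.027], 1],
  [[20, 0, 0], [-0.144, 0.02, -0.036], 1],
  [[25, 0, 0], [-0.18, 0.026, -0.0456], 1],
])

```text
clock: 11.13
position: [0.4978, 0.1363, 0.3362]
tcp_rot: [1.727, 0.774, -1.71]
ft_force: [1.7, 0.8, -3.2]
width: 0.366
```

Call:
apply_moves([
  [[0, 0, 0], [0, 0, 0], 1],
  [[0, 0, 0], [0, 0, 0], 1],
  [[0, 0, 0], [0, 0, 0], 1],
  [[0, 0, 0], [0, 0, 0], 1],
  [[0, 0, 0], [0, 0, 0], 1],
])

```text
clock: 11.55
position: [0.494, 0.133, 0.3268]
tcp_rot: [1.712, 0.772, -1.727]
ft_force: [-0.1, 0.4, -2.7]
width: 0.362
```

Run:
```python
from h import *
p,r,o=pose(); print(p,o['tcp_rot'],o['clock'],o['dq'].max()); im,d,c=snap('wrist','w3'); np.savez('pics/w3_p.npz',p=p,r=o['tcp_rot'])
```

```text
[0.49395869 0.13300792 0.32679648] [ 1.71176328  0.7719122  -1.72722537] 11.55 0.012109268642109254
```

View pics/w3.png

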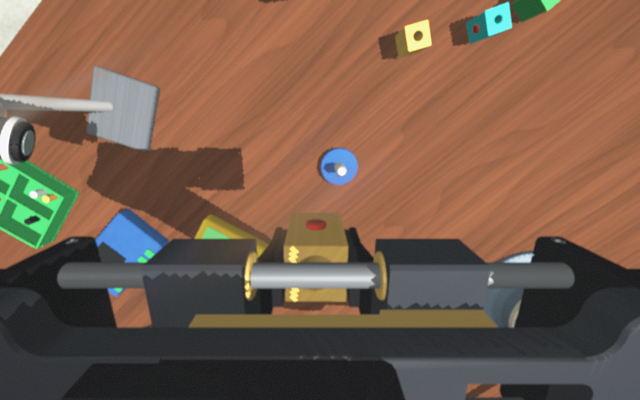

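Run:
```python
from h import *
im=cv2.imread('pics/w3.png');d=np.load('pics/w3.npy');c=dict(np.load('pics/w3_c.npz')); hsv=cv2.cvtColor(im,cv2.COLOR_BGR2HSV)
L=[(u,v,*dep(c,u,v,d[v,u]),*hsv[v,u]) for v in range(50,175) for u in range(0,185) if d[v,u]>0]; L=np.array(L)
z=L[:,4]
ft=L[(z>.004)&(z<.026)&(L[:,6]<60)&(L[:,0]>75)]
m=np.zeros((400,640),np.uint8); m[ft[:,1].astype(int),ft[:,0].astype(int)]=255; m=cv2.morphologyEx(m,cv2.MORPH_OPEN,np.ones((3,3)))
n,l,s,_=cv2.connectedComponentsWithStats(m); i=1+np.argmax(s[1:,4]); k=cv2.findNonZero((l==i).astype(np.uint8))[:,0]
W=np.array([plane(c,x,y,.014)[:2]*1000 for x,y in k],np.float32); print('foot',s[i],np.median(ft[:,4]),cv2.minAreaRect(W)); print(cv2.boxPoints(cv2.minAreaRect(W)))
for a,b in((.04,.1),(.1,.16),(.16,.22)):
    q=L[(z>a)&(z<b)&(L[:,6]<60)]; print('mast',a,len(q),np.median(q[:,2:4],0) if len(q) else '')
q=L[(z>.22)&(L[:,0]<45)&(L[:,1]>105)]; print('head pts',len(q))
V=q[:,5:8]; g=cv2.cvtColor(im,cv2.COLOR_BGR2GRAY)
cv2.imwrite('pics/crop3.png',cv2.resize(im[60:180,0:180],(780,520),interpolation=cv2.INTER_CUBIC))
for v in range(112,172,4): print(v,[(int(g[v,u]),round(float(dep(c,u,v,d[v,u])[2]),3) if d[v,u]>0 else 0) for u in range(0,44,6)])
```

```text
foot [  87   66   72   86 4304] 0.014968199117120995 ((763.6060791015625, 308.9322814941406), (102.73165893554688, 109.75257873535156), 29.86071014404297)
[[691.7371  330.9484 ]
 [746.38214 235.76677]
 [835.47504 286.91617]
 [780.83    382.09778]]
mast 0.04 381 [0.77736681 0.31493144]
mast 0.1 629 [0.77756573 0.31503924]
mast 0.16 294 [0.77770611 0.31487871]
head pts 1501
112 [(121, 0.261), (125, 0.0), (108, 0.001), (110, 0.002), (107, 0.001), (104, 0.0), (93, 0.003), (84, 0.001)]
116 [(115, 0.26), (131, -0.0), (139, 0.0), (123, 0.001), (104, 0.001), (94, 0.001), (85, 0.001), (78, 0.002)]
120 [(107, 0.272), (128, 0.272), (232, 0.271), (137, 0.267), (120, 0.259), (88, -0.0), (76, 0.0), (74, 0.002)]
124 [(113, 0.276), (246, 0.276), (244, 0.274), (83, 0.268), (69, 0.267), (65, 0.259), (101, 0.002), (66, 0.001)]
128 [(108, 0.279), (247, 0.279), (153, 0.276), (74, 0.272), (49, 0.269), (36, 0.26), (118, 0.002), (123, 0.002)]
132 [(134, 0.279), (247, 0.279), (83, 0.277), (65, 0), (43, 0.27), (90, 0.262), (116, 0.001), (126, 0.002)]
136 [(240, 0.281), (247, 0.281), (70, 0.278), (64, 0.275), 
[... 261 characters left out ...]
), (118, 0.001)]
148 [(247, 0.283), (249, 0.282), (73, 0.278), (51, 0.276), (111, 0.27), (88, 0.26), (119, 0.001), (116, 0.001)]
152 [(241, 0.283), (249, 0.282), (60, 0.279), (50, 0.277), (126, 0.27), (77, 0.261), (118, 0.002), (116, 0.001)]
156 [(131, 0.279), (247, 0.281), (56, 0.276), (52, 0.276), (41, 0.268), (86, 0.258), (116, -0.002), (114, 0.001)]
160 [(175, 0.036), (242, 0.279), (108, 0.275), (52, 0.273), (39, 0.268), (119, 0.003), (116, 0.001), (119, 0.002)]
164 [(142, 0.014), (185, 0.036), (124, 0.273), (104, 0.022), (99, 0.012), (112, 0.004), (117, 0.001), (109, 0.001)]
168 [(140, 0.02), (139, 0.011), (183, 0.036), (99, 0.03), (102, 0.022), (100, 0.015), (114, 0.008), (116, 0.002)]
```

View pics/crop3.png

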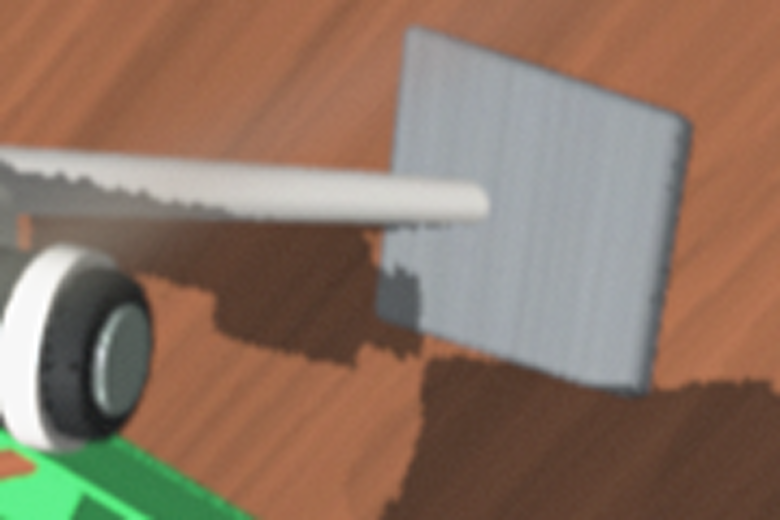

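```bash
cat > goal.py <<'E'
from h import *
th=np.deg2rad(29.9); a=np.deg2rad(25); dr=np.array([np.cos(th),np.sin(th),0])
hx=dr*np.cos(a)+[0,0,np.sin(a)]; hz=-dr*np.sin(a)+[0,0,np.cos(a)]
lens=np.array([.6855,.264,.262]); spot=lens-.1*hx
Rg=toolR(-hz,np.cross(-hz,hx)); tcp=spot-Rg.apply([-.0116,.016,0])
E
python3 - <<'E'
from goal import *
c=dict(np.load('pics/w3_c.npz')); d=np.load('pics/w3.npy')
print('lens foot',lens,'lens seen',plane(c,28.2,143,.262),[dep(c,u,143,d[143,u]).round(4) for u in(24,27,28,31)])
print('mast pred',lens[:2]+.11*dr[:2]); print('tcp',tcp,'spot',spot)
print('to standoff (10cm back along -hx)'); delta(tcp-.1*hx+[0,0,.0],Rg)
p,r,o=pose(); r1=R.from_rotvec([0,0,np.deg2rad(74.9)])
print(np.rad2deg(np.arctan2(*r.as_matrix()[[1,0],1])),o['joint_positions'])
E
```

```text
lens foot [0.6855 0.264  0.262 ] lens seen [0.68823813 0.26659495 0.262     ] [array([0.6848, 0.2614, 0.2713]), array([0.6864, 0.2639, 0.2661]), array([0.6873, 0.2653, 0.2638]), array([0.6885, 0.2673, 0.259 ])]
mast pred [0.78085864 0.31883365]
tcp [0.59861152 0.21403691 0.20246311] spot [0.60693247 0.21882167 0.21973817]
to standoff (10cm back along -hx)
turn [-70.21  15.92  21.99] shift [ 0.1665 -0.0044 -0.0453]
-41.568513499751624 [-0.27010659  0.12827566 -0.08587564  1.75963037  0.01424579  1.26162172
 -2.65600528]
```

Call:
apply_moves([
  [[-6.2, 1.4, 1.95], [0, 0, 0], 1],
  [[-12.4, 2.8, 3.9], [0, 0, 0], 1],
  [[-18.6, 4.2, 5.85], [0, 0, 0], 1],
  [[-24.8, 5.6, 7.8], [0, 0, 0], 1],
  [[-31, 7, 9.7], [0, 0, 0], 1],
])

```text
clock: 12.02
position: [0.4944, 0.1334, 0.3275]
tcp_rot: [1.459, 1.008, -1.162]
ft_force: [-0.6, -0.2, -3.1]
width: 0.364
```

Call:
apply_moves([
  [[-6.2, 1.4, 1.95], [0, 0, 0], 1],
  [[-12.4, 2.8, 3.9], [0, 0, 0], 1],
  [[-18.6, 4.2, 5.85], [0, 0, 0], 1],
  [[-24.8, 5.6, 7.8], [0, 0, 0], 1],
  [[-31, 7, 9.7], [0, 0, 0], 1],
])

```text
clock: 12.43
position: [0.494, 0.1332, 0.3273]
tcp_rot: [1.157, 1.149, -0.617]
ft_force: [0.6, 0.3, -2.8]
width: 0.363
```

Call:
apply_moves([
  [[-5, 1, 1.5], [0, 0, 0], 1],
  [[-8.2, 1.9, 2.6], [0, 0, 0], 1],
  [[-8.2, 1.9, 2.6], [0, 0, 0], 1],
  [[-8.2, 1.9, 2.6], [0, 0, 0], 1],
  [[-8.2, 1.9, 2.6], [0, 0, 0], 1],
])

```text
clock: 12.85
position: [0.4948, 0.1337, 0.3279]
tcp_rot: [1.076, 1.171, -0.48]
ft_force: [0.5, -0.4, -3.3]
width: 0.362
```

```bash
sed -i 's/lens=np.array.*; spot/lens=np.array([.687,.2653,.262]); spot/' goal.py
python3 - <<'E'
from goal import *
print('tcp',tcp,spot); delta(tcp-.08*hx,Rg); p,r,o=pose(); print(p,o['joint_positions'],o['clock'],o['width'])
E
```

```text
tcp [0.60011152 0.21533691 0.20246311] [0.60843247 0.22012167 0.21973817]
turn [-0.02  0.03 -0.05] shift [ 0.1695 -0.0135 -0.0184]
[0.49479288 0.13367448 0.3279407 ] [-0.23660625 -0.08653456 -0.04521866  2.04550372 -0.15083502  0.76188898
 -1.24482345] 12.85 0.3622521012155854
```

Call:
apply_moves([
  [[0, 0, 0], [0.03, -0.003, -0.004], 1],
  [[0, 0, 0], [0.065, -0.006, -0.008], 1],
  [[0, 0, 0], [0.1, -0.009, -0.012], 1],
  [[0, 0, 0], [0.135, -0.012, -0.016], 1],
  [[0, 0, 0], [0.1695, -0.0135, -0.0184], 1],
])

```text
clock: 13.27
position: [0.5375, 0.1805, 0.1675]
tcp_rot: [1.076, 1.172, -0.478]
ft_force: [0.2, -0.1, -4.4]
width: 0.364
```

Call:
apply_moves([
  [[0, 0, 0], [0, 0.006, 0], 1],
  [[0, 0, 0], [0, 0.014, 0], 1],
  [[0, 0, 0], [0, 0.022, 0], 1],
  [[0, 0, 0], [0, 0.028, 0], 1],
  [[0, 0, 0], [0, 0.03, 0], 1],
])

```text
clock: 13.68
position: [0.5638, 0.194, 0.1855]
tcp_rot: [1.079, 1.166, -0.473]
ft_force: [-0.3, 1.4, -2.6]
width: 0.365
```

Run:
```python
from goal import *
delta(tcp,Rg); p,r,o=pose(); print(p,o['joint_positions'],o['clock'],o['ft_force'])
im,d,c=snap('wrist','w4'); np.savez('pics/w4_p.npz',p=p,r=o['tcp_rot'])
```

```text
turn [ 0.07  0.08 -0.49] shift [ 0.0028  0.0454 -0.0003]
[0.56375566 0.19400318 0.18548512] [-0.30918669  0.20840473 -0.06717462  2.0893362  -0.12445456  0.40655946
 -1.31650991] 13.6833 [-0.32001459  1.43287534 -2.58690821]
```

View pics/w4.png

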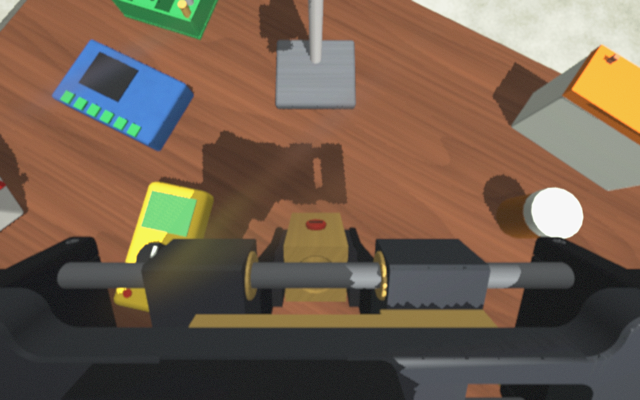

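Call:
apply_moves([
  [[0, 0, -0.2], [0.001, 0.006, 0], 1],
  [[0, 0, -0.4], [0.002, 0.014, 0], 1],
  [[0, 0, -0.5], [0.0028, 0.02, 0], 1],
  [[0, 0, -0.5], [0.0028, 0.024, 0], 1],
  [[0, 0, -0.5], [0.0028, 0.025, 0], 1],
])

```text
clock: 14.15
position: [0.5827, 0.2056, 0.1904]
tcp_rot: [1.072, 1.175, -0.483]
ft_force: [-1.0, -0.6, -2.9]
width: 0.365
```

Run:
```python
from goal import *
delta(tcp,Rg); p,r,o=pose(); print(p,o['joint_positions'],o['clock'],o['ft_force'])
im=cv2.imread('pics/w4.png');d=np.load('pics/w4.npy');c=dict(np.load('pics/w4_c.npz')); hsv=cv2.cvtColor(im,cv2.COLOR_BGR2HSV)
F=np.array([(u,v) for v in range(36,112) for u in range(265,365) if d[v,u]>0 and .006<dep(c,u,v,d[v,u])[2]<.024 and hsv[v,u,1]<60])
W=np.array([plane(c,u,v,.014)[:2]*1000 for u,v in F],np.float32); print('foot',cv2.minAreaRect(W))
L=np.array([[*dep(c,u,v,d[v,u])] for v in range(0,40) for u in range(295,335) if d[v,u]>0]); q=L[(L[:,2]>.03)&(L[:,2]<.2)]; print('mast surf',len(q),np.median(q,0))
```

```text
turn [0.08 0.01 0.31] shift [-0.0026  0.0231  0.0003]
[0.58269174 0.20563473 0.19044693] [-0.32960827  0.23820932 -0.0550668   2.02979117 -0.10558435  0.44912087
 -1.34262178] 14.15 [-0.98103111 -0.63958692 -2.92335906]
foot ((761.11865234375, 308.3504333496094), (100.1337890625, 108.5456314086914), 29.97323226928711)
mast surf 557 [0.77563292 0.3164763  0.08950547]
```

Call:
apply_moves([
  [[0, 0, 0.1], [-0.001, 0.006, 0], 1],
  [[0, 0, 0.2], [-0.002, 0.013, 0], 1],
  [[0, 0, 0.3], [-0.0026, 0.019, 0], 1],
  [[0, 0, 0.3], [-0.0026, 0.022, 0], 1],
  [[0, 0, 0.3], [-0.0026, 0.0225, 0], 1],
])

```text
clock: 14.57
position: [0.5993, 0.2152, 0.2022]
tcp_rot: [1.075, 1.172, -0.479]
ft_force: [-0.3, 0.3, -3.1]
width: 0.362
```

Call:
apply_moves([
  [[0, 0, 0], [0, 0, 0], 1],
  [[0, 0, 0], [0, 0, 0], 1],
  [[0, 0, 0], [0, 0, 0], 1],
  [[0, 0, 0], [0, 0, 0], 1],
  [[0, 0, 0], [0, 0, 0], 1],
])

```text
clock: 14.98
position: [0.5983, 0.2145, 0.2014]
tcp_rot: [1.074, 1.173, -0.481]
ft_force: [-0.3, 0.6, -3.4]
width: 0.368
```

```bash
sed -i 's/lens=np.array.*; spot/lens=np.array([.6865,.265,.262]); spot/' goal.py
python3 - <<'E'
from goal import *
delta(tcp,Rg); p,r,o=pose(); print(p,o['clock'],o['ft_force'],abs(o['dq']).max())
im,d,c=snap('wrist','w5'); hsv=cv2.cvtColor(im,cv2.COLOR_BGR2HSV)
m=cv2.inRange(hsv,(12,60,50),(32,255,255))
L=np.array([[*r.inv().apply(dep(c,u,v,d[v,u])-p)] for v in range(205,245) for u in range(280,355) if m[v,u] and d[v,u]>0])
F=L[(L[:,1]>.005)&(L[:,1]<.025)&(L[:,0]>-.036)&(L[:,0]<.009)]
for _ in range(3):
    A=np.c_[np.ones(len(F)),F[:,0],F[:,2]]; s,*_=np.linalg.lstsq(A,F[:,1],rcond=None); F=F[abs(F[:,1]-A@s)<.0025]
print('face y=a+bx+cz',s,len(F))
snap('scene','scene2'); snap('side','side2')
a=cv2.imread('pics/scene2.png')[150:300,150:450]; b=cv2.imread('pics/side2.png')[90:240,200:400]
cv2.imwrite('pics/crop4.png',np.vstack([cv2.resize(a,(600,300),interpolation=3),cv2.resize(b,(400,300),interpolation=3)[:,:400].repeat(1,0) if 0 else cv2.copyMakeBorder(cv2.resize(b,(400,300),interpolation=3),0,0,0,200,0)]))
E
```

```text
turn [0.06 0.01 0.1 ] shift [-0.0004  0.0018  0.0002]
[0.59828507 0.2144591  0.20139002] 14.9833 [-0.29534876  0.58211372 -3.40316636] 0.0017792071689043901Traceback (most recent call last):
  File "<stdin>", line 6, in <module>
IndexError: too many indices for array: array is 1-dimensional, but 2 were indexed
```

```bash
cat > chk.py <<'E'
from goal import *
import sys
def face(f,p,r):
    im=cv2.imread(f'pics/{f}.png');d=np.load(f'pics/{f}.npy');c=dict(np.load(f'pics/{f}_c.npz'))
    L=np.array([[*r.inv().apply(dep(c,u,v,d[v,u])-p)] for v in range(205,245) for u in range(280,355) if d[v,u]>0])
    F=L[(L[:,1]>.008)&(L[:,1]<.023)&(L[:,0]>-.036)&(L[:,0]<.009)&(abs(L[:,2])<.013)]
    for _ in range(4):
        A=np.c_[np.ones(len(F)),F[:,0],F[:,2]]; s,*_=np.linalg.lstsq(A,F[:,1],rcond=None); F=F[abs(F[:,1]-A@s)<.002]
    print(f,'face y=a+bx+cz',s.round(4),len(F))
q=np.load('pics/w4_p.npz'); face('w4',q['p'],R.from_rotvec(q['r']))
p,r,_=pose(); face('w5',p,r)
E
python3 - <<'E'
import chk
from h import *
for f in('scene','side'): snap(f,f+'2')
a=cv2.imread('pics/scene2.png')[150:300,150:450]; b=cv2.imread('pics/side2.png')[90:240,200:400]
cv2.imwrite('pics/crop4.png',np.vstack([cv2.resize(a,(600,300),interpolation=3),cv2.copyMakeBorder(cv2.resize(b,(400,300),interpolation=3),0,0,0,200,0)]))
E
```

```text
w4 face y=a+bx+cz [ 0.0153 -0.0035 -0.0029] 1220
w5 face y=a+bx+cz [ 0.016  -0.0032 -0.0029] 1224
```

View pics/crop4.png

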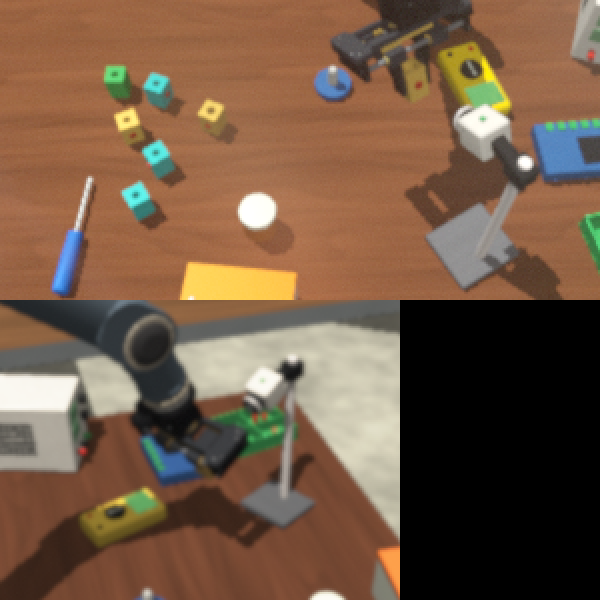

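Call:
apply_moves([
  [[0, 0, 0], [-0.0002, 0.0006, 0], 1],
  [[0, 0, 0.1], [-0.0004, 0.0012, 0.0002], 1],
  [[0, 0, 0.1], [-0.0004, 0.0018, 0.0002], 1],
  [[0, 0, 0.1], [-0.0004, 0.0018, 0.0002], 1],
  [[0, 0, 0.1], [-0.0004, 0.0018, 0.0002], 1],
])

```text
clock: 15.55
position: [0.5999, 0.2152, 0.2027]
tcp_rot: [1.075, 1.172, -0.479]
ft_force: [0.1, 0.3, -2.5]
width: 0.367
```

Call:
apply_moves([
  [[0, 0, 0], [0, 0, 0], 1],
  [[0, 0, 0], [0, 0, 0], 1],
  [[0, 0, 0], [0, 0, 0], 1],
  [[0, 0, 0], [0, 0, 0], 1],
  [[0, 0, 0], [0, 0, 0], 1],
])

```text
clock: 15.97
position: [0.5998, 0.2152, 0.2026]
tcp_rot: [1.075, 1.172, -0.479]
ft_force: [0.2, 0.6, -3.3]
width: 0.361
```

Run:
```python
from goal import *
delta(tcp,Rg); p,r,o=pose(); print(p,o['clock'],o['width'],o['ft_force'],abs(o['dq']).max())
print(ctrl.hand_in())
```

```text
turn [ 0.06  0.01 -0.01] shift [ 0.     -0.0003  0.    ]
[0.59979889 0.21516789 0.20262061] 15.9667 0.3610600887702673 [ 0.17554029  0.60529862 -3.34117524] 0.0020205655511422284
the job is handed in; nothing more can be done
None
```

The job is done and handed in at about 16 s. I picked coupler_a by its wide bore and slid it down the post onto the blue base. I then lifted it off and left it held in front of the lens, leaned back 25° with the screw face towards it.

**Seating:** contact came at about 12 N with the coupler's underside at about 15 mm, so it was fully down.

**Final pose:**
- The tool was within 0.3 mm and 0.1° of my computed goal and still, with the grip intact at a 32 mm opening.
- The face measured 16 mm from the tool axis and parallel to it within about 0.2°. I took this just before the last 2 mm correction and did not repeat it.

**Other things:** the last scene picture, also before that correction, shows the other two brass couplers and the bystanders standing where they were. The highest contact force I saw was those 12 N.

**Disagreement:** my estimates of the lens position, from the foot plate (two views), the mast and the lens glass, differed by up to about 5 mm in x and 3 mm in y. I aimed at roughly their mean, so the true distance and centring at the view spot carry a few millimetres of uncertainty.

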